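Load the demagnetiser's battery and start it

TASK

Take the long battery cell from the tray and load it into the open bay on the demagnetiser: with its other end held raised, push its flat end back against the sprung contact, then tip the raised end (the one with the small metal nub) down behind the fixed end wall until the cell lies level and fully home. Then flip the guard cover up until it stays open by itself, and press the start button beneath it fully down. Leave everything else on the bench where it is.

Things in the scene. Friction and masses are not known exactly. Their poses are not given: they have to be found in the camera images.
- cell: The long battery cell: white cylinder 32 mm in diameter, 120 mm long, of which the last 8 mm at one end is a metal nub 12 mm in diameter; the other end is flat. About 0.25 kg, lying level in the tray with its axis 24 mm above the table. Origin on its axis, halfway along the 120 mm; x axis runs from the flat end to the nub; any roll about x.
- cell_flat (a point): Centre of the cell's flat end face (60 mm from the origin along -x).
- cell_nub (a point): Tip of the cell's nub (60 mm from the origin along +x).
- tray: Grey tray, plate 160 x 140 x 8 mm, fixed to the bench, holding the two cells parallel to its x axis, the long one at y = +35 mm, the short one at y = -42 mm. Low lugs (tops 16 mm above the table) stand beside the long cell only 32 to 52 mm either way from the tray's middle; between them its sides are free for fingers. Origin under its centre.
- demagnetiser: Bench demagnetiser, fixed: grey plinth 220 x 220 mm, top 40 mm above the table. Origin under its centre, x away from the robot at yaw 0. On it: the open battery bay along y (centre line at x = -60 mm), a black coil pad 85 x 70 mm, 12 mm high, at x = 50, y = -65 mm with a watch case on it, and the guard cover (x = 20 to 100, y = 33 to 77 mm).
- bay (a point): Middle of the bay, 16 mm above its flat floor (the plinth top): the axis height of a seated cell. Axes as the demagnetiser's; bay along y, spring at -y, fixed wall at +y. The cell fits only with the spring pushed in; home, its origin is at y = -5 mm here. Cheeks 14 mm high, 38 mm apart, 4 mm thick, flank the bay at y = -80 to -55 and 30 to 55 mm; between them its sides are open for fingers.
- spring_free (a point): Tip of the sprung contact when free, 55 mm from the bay's middle towards -y, 16 mm above the bay floor. Fixed point, does not move with the spring. The contact is a steel ball head 18 mm in diameter in front of a coil; its black housing (46 mm wide, 38 mm high) begins 24 mm behind this point.
- wall (a point): Centre line of the bay on the inner face of the fixed end wall, 55 mm from the bay's middle towards +y, 16 mm above the bay floor. The wall is 46 mm wide, 10 mm thick, its top 30 mm above the bay floor; the home cell's nub tip touches it here.
- spring (a joint): How far the sprung contact is pushed in along the bay's -y (m): 0 free, 0.018 stop, about 0.010 with the cell home. Needs about 3 N to start and 0.6 N more per mm (about 9 N at 10 mm, 14 N at the stop); springs back.
- guard (a joint): Angle of the guard cover (rad): 0 shut, 1.9 fully open against its stop. Its hinge is nearly free: it falls shut by itself below about 1.0 and falls fully open by itself beyond about 1.2. The cover is a grey plastic hood 80 mm long (along the demagnetiser's x, from the hinge towards the battery bay), 44 mm wide along y and 36 mm high, 60 g. It hides the start button.
- guard_hinge (a point): On the hinge axis of the guard, at the cover's lower far edge, 1 mm above the plinth, mid-width; the axis is along the demagnetiser's y. Fixed; axes as the demagnetiser's.
- guard_grip (a point): Point in the cover's middle plane between its two upright side walls (44 mm over both), near its free end: with the cover shut 65 mm towards -x from the hinge, 26 mm above it. Moves with the cover. It can be pinched across the side walls here, straight from above.
- start (a joint): Travel of the start button (m): 0 up, 0.006 fully down, at about 5 N; springs back up.
- start_top (a point): Centre of the top of the round steel start button, 26 mm in diameter, pressed straight down; under the guard cover, 45 mm from the hinge towards -x.
- short_cell: Shorter battery cell, 26 mm thick and 64 mm long, in the tray beside the long one; not needed. Leave it alone.
- watch_case: Round steel watch case ring, 42 mm across, 11 mm high, standing on the black coil pad of the demagnetiser, on the plinth beside the guard cover; origin at its underside centre. Leave it alone.
- dome: Glass dust dome with a knob on top, 90 mm across, 94 mm high. Leave it alone.
- loupe: Black conical eye loupe, 46 mm across, 36 mm high. Leave it alone.
- tin: Flat round metal parts tin, 64 mm across, 30 mm high. Leave it alone.
- padlock: Small steel padlock lying flat, about 80 x 42 x 18 mm. Leave it alone.
- screwdriver: Thin screwdriver, 130 mm long, lying flat. Leave it alone.
- pegwood: Thin wooden stick, 140 x 8 x 8 mm, lying flat. Leave it alone.
There are look-alikes about, which are no part of the job. Leave any brown or yellow look-alike of the cell alone.

How it is judged:
By the outcome, as a careful person would: the job done as asked, in the order asked, and still so for the second after the job is handed in, with the robot touching nothing.
It also fails if it takes over 64 s, if anything falls off the work surface, if the arm or the gripper's body presses on something with over 40 N, if the wrist force passes 120 N, or if a joint passes its speed limit or range.

ROBOT

A 7-joint arm with a two-finger parallel gripper is mounted at the origin on the work surface. World frame = base frame: x ahead of the robot, y to its left, z up, the work surface at z = 0. Lengths are in m, angles in rad, forces in N, time in s.
With the tool pointing down it reaches from about 0.4 to 0.85 m from the base axis. Payload 10.4 kg.
Tool frame: the origin (TCP) lies between the finger pads; the fingertips stand 14 mm ahead of it and the grasp point (between the pads) lies 5 mm behind it (r.finger_overhang is the z of the fingertips in the tool frame, in m); z points along the fingers, y is the line along which they close (so a half turn about z gives the same grasp; the last joint's range is limited). The gripper opens to 87 mm and grips with 3 to 60 N. Pads are 19 mm wide; open, the fingers measure 117 mm over their backs; the gripper's body (75 mm by 190 mm) begins 51 mm behind the grasp point.
Start: joints at [1.219, 0.332, -0.065, 1.46, 0.022, 1.35, -0.088], TCP at [0.202, -0.592, 0.237] pointing down, gripper open.
Joint ranges: [-2.6, 2.6], [-0.5, 2.12], [-1.47, 1.34], [0.16, 2.42], [-1.27, 4.41], [0.06, 2.06], [-2.6, 2.6]. Speed limits (rad/s): [2.22, 2.22, 2.79, 2.79, 3.14, 3.14, 3.14].

INTERFACE

Orientations are given as a unit quaternion [x, y, z, w].
In Python, from bench import r, optics gives the robot as it stands.
- The arm moves only by the shell command python3 -m pendant 'ROWS' [FORCE]. ROWS is JSON, a list of rows, each a list of 7 numbers: the closure, from -1 (fully open) to 1 (shut), then the shift along the tool's x, y, z scaled (see below), then the turn, a rotation vector about the tool's x, y, z scaled (see below). In form: [[grip, x, y, z, rx, ry, rz], ...]. A call has 1 to 8 rows; each row is the pose to reach, as a shift and turn from the pose commanded when the call began, along the tool's axes at that moment; what a row does not reach only later rows make up. The controller multiplies each number of a shift by 0.3 m and each number of a turn by 120 degrees. A row lasts 1/8 s, in which the tool goes at most 62.5 mm and 10.7 degrees, less where a joint would pass 70% of its speed; a pose out of reach is approached as far as the arm can. A call with a number of a shift or a turn outside -1 to 1 is refused whole. A call with a gripper value outside its range is refused whole. The fingers move at their own pace and stop on an object; FORCE is the grip in N (left out, the last holds). Time passes only in rows, so rows that repeat a pose let the fingers close. It gives the time, the measured TCP pose, the force, the opening and the grip force at its end, in the units of the state.
- r.read_state(): the state, without advancing time (a new reading comes with each control period).
- optics.camera(name): name is "scene" or "top" or "wrist"; returns a dict with "pixels" (384x512x3 uint8, red, green, blue), "vfov" (degrees; the focal length in pixels is half the picture's height over the tangent of half this angle, whatever the lens; pixels are square), "cx", "cy" (the principal point, pixels), "rvec" (rotation vector, rad) and "tvec" (3), from world to camera coordinates, as OpenCV has them. Camera axes: x right, y down, z forward; pixel columns grow to the right and rows downward; lengths in m; the calibration is good to about 2 mm. A picture is of the moment at which its call begins. There is no depth.
- r.close_job(): hands the job in; it is judged then, once.
The state is a dict: "time": time; "joint_positions": joint angles; "joint_vel": joint speeds; "joint_torque": joint torques, N m; "ee_pos": TCP position; "eef_rot": TCP orientation; "ft_force": force on the tool from outside, world axes, zero at the start; "torque": the same for the moment, N m; "width": finger opening in m; "grip_force": force on a finger pad.
Only numpy, scipy, OpenCV 4.12 (cv2) and the standard library are available. Lean on these libraries where they do the work, as an engineer would, in place of code of your own. Each camera call takes 0.05 s, during which the arm holds its last target. There are 200 camera calls.

## Working session

There is one attempt and no reset: what is moved stays moved. The work goes in short steps, Python scripts to look and compute and a shell command to move; the robot and the scene stay as the last step left them, time stands still between calls to the robot, and variables do not carry over. Pictures are saved under pics/ and viewed, at most 10 in all, crops included, and the job is handed in when it is done.

```bash
mkdir -p pics; ls; cat > h.py <<'E'
import numpy as np,cv2
from bench import r,optics
from scipy.spatial.transform import Rotation as R
def shot(n,f):
    c=optics.camera(n); cv2.imwrite('pics/'+f+'.png',c['pixels'][:,:,::-1]); 
    np.savez('pics/'+f+'.npz',**c); return c
def load(f): return dict(np.load('pics/'+f+'.npz'))
def K(c):
    f=192/np.tan(np.radians(float(c['vfov'])/2)); return np.array([[f,0,c['cx']],[0,f,c['cy']],[0,0,1.]])
def ray(c,uv):
    M=cv2.Rodrigues(np.array(c['rvec'],float).reshape(3,1))[0]; t=np.array(c['tvec'],float).ravel()
    d=M.T@np.linalg.inv(K(c))@np.array([uv[0],uv[1],1.]); return -M.T@t,d/np.linalg.norm(d)
def atz(c,uv,z):
    o,d=ray(c,uv); return o+d*(z-o[2])/d[2]
def tri(*cu):
    A=np.zeros((3,3));b=np.zeros(3)
    for c,uv in cu:
        o,d=ray(c,uv);P=np.eye(3)-np.outer(d,d);A+=P;b+=P@o
    x=np.linalg.solve(A,b); return x,[round(1e3*float(np.linalg.norm(np.cross(ray(c,uv)[1],x-ray(c,uv)[0]))),1) for c,uv in cu]
def proj(c,p): return cv2.projectPoints(np.atleast_2d(np.array(p,float)),np.array(c['rvec'],float),np.array(c['tvec'],float),K(c),None)[0][:,0]
E
python3 - <<'E'
from h import *
a=shot('top','top0');b=shot('scene','scene0')
for c in(a,b): print(c['vfov'],c['cx'],c['cy'],ray(c,(256,192)))
im=np.vstack([cv2.resize(cv2.imread(f'pics/{n}.png'),(800,600)) for n in('top0','scene0')])
cv2.imwrite('pics/t.png',im[:600]);cv2.imwrite('pics/s.png',im[600:])
s=r.read_state();print(s, r.finger_overhang)
E
```

```text
pics
54.90716968952295 255.8648449284605 195.49471916823163 (array([ 0.37101721, -0.02346845,  1.02147197]), array([ 0.19008347,  0.00608064, -0.9817491 ]))
52.461736479476784 256.7311702637061 191.50740491735672 (array([1.31940549, 0.23500774, 0.7685537 ]), array([-0.70596702, -0.25864238, -0.65932897]))
{'time': 0.1, 'joint_positions': array([ 1.2194065 ,  0.33278729, -0.06469729,  1.46084288,  0.02160029,
        1.34991115, -0.08850961]), 'joint_vel': array([ 1.60897875e-03, -1.66153066e-03,  1.58136477e-03, -1.53854779e-03,
       -1.15149885e-03,  1.32833839e-03, -2.18731859e-05]), 'joint_torque': array([ 8.08223867e-04, -6.24541140e+01,  2.43334437e-02, -3.90720713e+01,
       -6.15210878e-02,  3.64662276e-02,  4.19805622e-05]), 'ee_pos': array([ 0.20170154, -0.59121355,  0.23585374]), 'eef_rot': array([ 9.86516811e-01,  1.63658760e-01, -1.31200752e-04, -6.12742597e-04]), 'ft_force': array([ 1.10090085, -0.29956123,  0.24944657]), 'torque': array([ 0.0645923 , -0.02245864,  0.02178592]), 'grip_force': 0.0, 'width': 0.08711482165385717} 0.014
```

View pics/t.png

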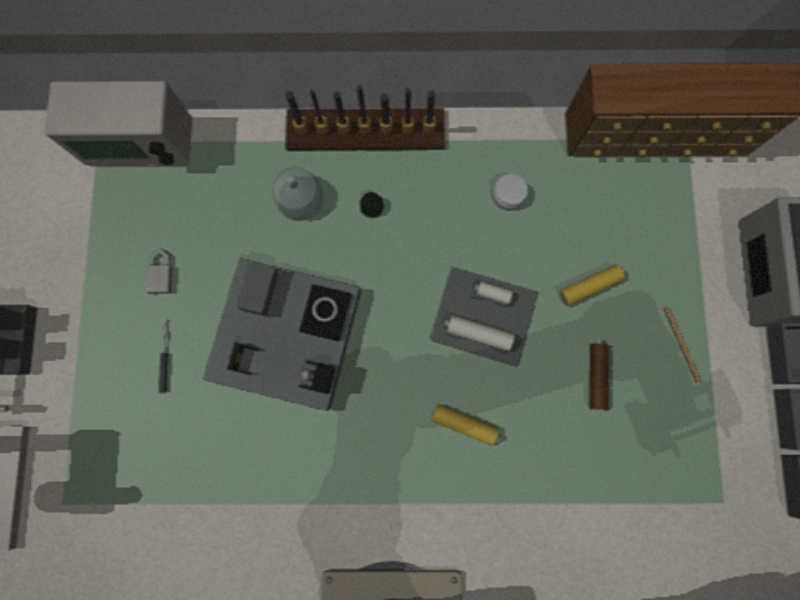

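View pics/s.png

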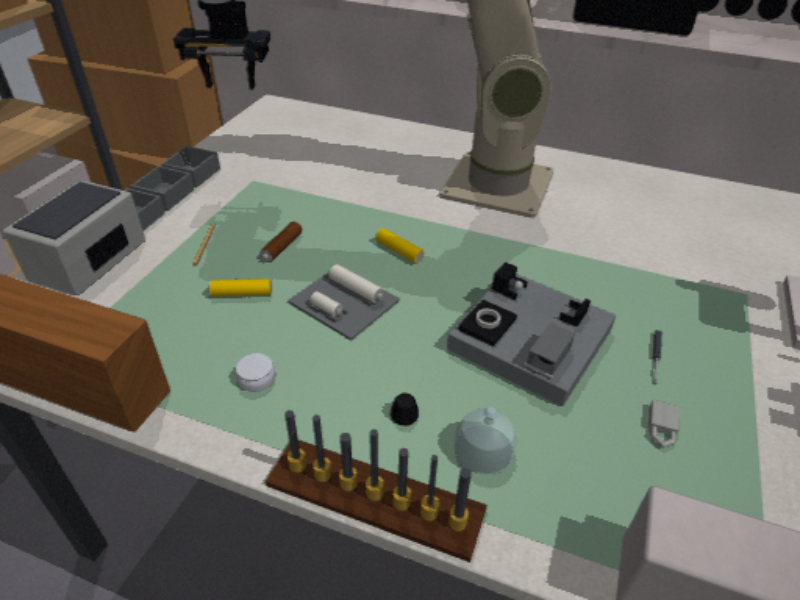

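The top view shows the white long cell in the tray (800-px image) from nub (447,322) to flat end (513,345). The bay's wall is at about (240,358), its spring at (318,376), and the guard at (260,287). Next, enlarged crops of both views.

```bash
python3 - <<'E'
from h import *
def crop(f,x0,y0,w,h,s):
    im=cv2.resize(cv2.imread(f'pics/{f}.png')[y0:y0+h,x0:x0+w],None,fx=s,fy=s,interpolation=cv2.INTER_CUBIC)
    im=np.clip(im*1.5,0,255).astype(np.uint8)
    for k in range(0,w,10): cv2.line(im,(k*s,0),(k*s,8 if k%50 else 16),(0,255,255),1)
    for k in range(0,h,10): cv2.line(im,(0,k*s),(8 if k%50 else 16,k*s),(0,255,255),1)
    return im
a=crop('top0',125,160,110,110,5); b=crop('top0',270,165,80,80,3)
cv2.imwrite('pics/c1.png',np.hstack([a,np.vstack([b,np.zeros((550-240,240,3),np.uint8)])]))
a=crop('scene0',280,165,120,95,5); b=crop('scene0',180,160,80,60,2)
cv2.imwrite('pics/c2.png',np.hstack([a,np.vstack([b,np.zeros((475-120,160,3),np.uint8)])]))
E
```

```text
(no output)
```

View pics/c1.png

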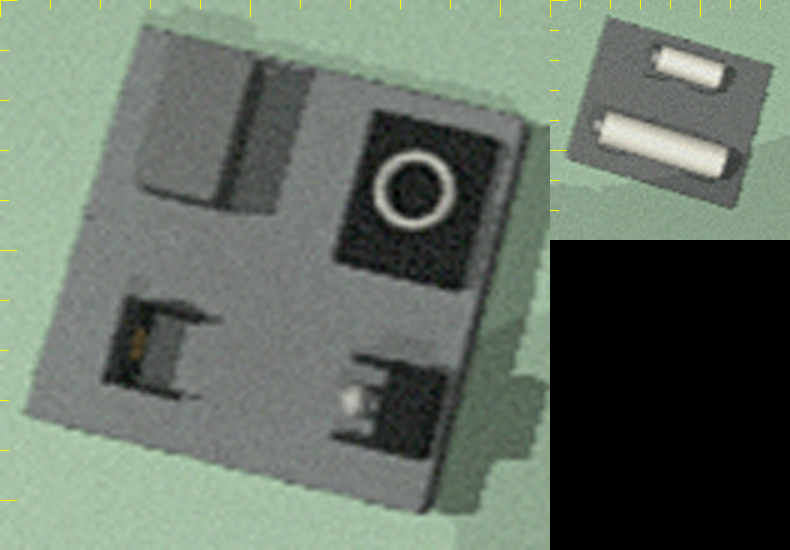

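View pics/c2.png

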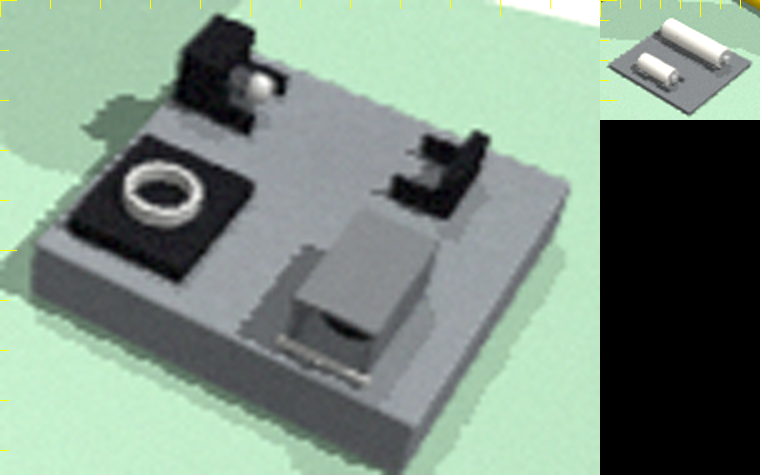

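Crop positions (image px = crop/5 plus the offset). In the top crop the plinth corners are (143,27), (524,117), (25,412) and (425,512), with the ball at (352,401). In the scene crop the plinth corners are (408,430), (33,255) and (568,185), with the ball at (262,87). The nub points the same way in the tray as it must in the bay.

```bash
python3 - <<'E'
from h import *
from scipy.optimize import least_squares
T,S=load('top0'),load('scene0')
t=lambda x,y:(125+x/5,160+y/5); s=lambda x,y:(280+x/5,165+y/5)
obs=[(T,t(143,27),(.11,.11,.04)),(T,t(524,117),(.11,-.11,.04)),(T,t(25,412),(-.11,.11,.04)),(T,t(425,512),(-.11,-.11,.04)),
(S,s(408,430),(.11,.11,.04)),(S,s(33,255),(.11,-.11,.04)),(S,s(568,185),(-.11,.11,.04)),
(T,t(352,401),(-.06,-.064,.056)),(S,s(262,87),(-.06,-.064,.056)),
(T,t(375,110),(.0925,-.03,.052)),(T,t(335,262),(.0075,-.03,.052)),(T,t(465,290),(.0075,-.1,.052)),
(S,s(180,280),(.0925,-.03,.052)),(S,s(254,184),(.0075,-.03,.052))]
def P(p,q): return np.array(q)@R.from_euler('z',p[3]).as_matrix().T+p[:3]
f=lambda p:np.concatenate([proj(c,P(p,q))[0]-uv for c,uv,q in obs])
o=least_squares(f,[.5,.2,0,-.25],loss='soft_l1')
print('demag x,y,z,yaw',o.x.round(4)); print(f(o.x).reshape(-1,2).round(1).tolist())
for n,q in dict(bay=(-.06,0,.056),sf=(-.06,-.055,.056),wall=(-.06,.055,.056),hinge=(.1,.055,.041),grip=(.035,.055,.067),start=(.055,.055,.06)).items(): print(n,P(o.x,q).round(4))
print('hinge-ball tri',tri((T,t(352,401)),(S,s(262,87))))
# cell: top crop /3 +(270,165); scene crop /2+(180,160), view-shifted by origins 550 and 600
tt=lambda x,y:(270+(x-550)/3,165+y/3); ss=lambda x,y:(180+(x-600)/2,160+y/2)
print('nub',tri((T,tt(597,127)),(S,ss(727,60))),'flat',tri((T,tt(730,162)),(S,ss(666,27))))
n,fl=atz(T,tt(597,127),.024),atz(T,tt(731,162),.024); print(n,fl,np.linalg.norm(n-fl),np.degrees(np.arctan2(*(n-fl)[1::-1])))
print('tray corners',[atz(T,tt(*q),.008).round(3).tolist() for q in((608,17),(773,66),(568,158),(736,207))])
st=r.read_state(); print(R.from_quat(st['eef_rot']).as_matrix().round(3).tolist())
w=optics.camera('wrist'); M=cv2.Rodrigues(np.array(w['rvec']))[0]; Rt=R.from_quat(st['eef_rot']).as_matrix()
print('cam in tool',(Rt.T@(ray(w,(256,192))[0]-st['ee_pos'])).round(4),(Rt.T@M.T).round(3).tolist(),w['vfov'])
E
```

```text
demag x,y,z,yaw [ 0.5058  0.1865 -0.0077 -0.2401]
[[-0.4, -0.1], [0.3, 0.1], [-0.3, 0.7], [-0.6, 0.4], [0.5, 0.4], [-0.8, -1.5], [-0.2, 0.2], [1.2, -0.4], [-1.9, 1.2], [-0.4, -0.1], [-0.7, -0.2], [-1.4, 0.3], [-0.4, -0.9], [-0.5, 0.4]]
bay [0.4476 0.2007 0.0483]
sf [0.4345 0.1473 0.0483]
wall [0.4606 0.2542 0.0483]
hinge [0.616  0.2161 0.0333]
grip [0.5529 0.2316 0.0593]
start [0.5723 0.2268 0.0523]
hinge-ball tri (array([0.43074575, 0.14206953, 0.05286636]), [1.1, 1.1])
nub (array([ 0.52182522, -0.09751966,  0.01825678]), [1.0, 1.0]) flat (array([ 0.48828194, -0.21505386,  0.02039178]), [3.3, 3.3])
[ 0.52127814 -0.09809156  0.024     ] [ 0.48894955 -0.21848565  0.024     ] 0.1246590350145453 74.96932680112134
tray corners [[0.628, -0.111, 0.008], [0.581, -0.264, 0.008], [0.495, -0.072, 0.008], [0.45, -0.225, 0.008]]
[[0.946, 0.323, -0.0], [0.323, -0.946, 0.001], [-0.0, -0.001, -1.0]]
cam in tool [ 0.0816  0.0012 -0.1486] [[0.0, -0.956, -0.293], [1.0, 0.0, 0.0], [-0.0, -0.293, 0.956]] 61.49972232402958
```

```bash
cat >> h.py <<'E'
def rot(head,tilt=0):
    "tool x heading (deg) in world, z down; tilt lifts tool x (deg)"
    h=np.radians(head);x=np.array([np.cos(h),np.sin(h),0]);z=np.array([0,0,-1.]);t=np.radians(tilt)
    x2=np.cos(t)*x-np.sin(t)*z; z2=np.cos(t)*z+np.sin(t)*x
    return R.from_matrix(np.c_[x2,np.cross(z2,x2),z2])
def rows(pos,Rt,p0=None,R0=None):
    s=r.read_state(); p0=s['ee_pos'] if p0 is None else p0; R0=R.from_quat(s['eef_rot']) if R0 is None else R0
    sh=R0.inv().apply(np.array(pos)-p0); w=(R0.inv()*Rt).as_rotvec()
    print('rows',(sh/.3).round(4).tolist(),(np.degrees(w)/120).round(4).tolist(),'mm',round(1e3*np.linalg.norm(sh)),'deg',round(np.degrees(np.linalg.norm(w)),1))
E
python3 -c "
from h import *
rows((.48,-.165,.24),rot(75))"
```

```text
rows [1.3368, -1.0453, -0.0125] [-0.0005, -0.0002, -0.468] mm 509 deg 56.2
```

```bash
python3 -m pendant '[[-0.4,0.2,-0.15,0,0,0,-0.06],[-0.4,0.4,-0.3,0,0,0,-0.14],[-0.4,0.6,-0.46,0,0,0,-0.2],[-0.4,0.66,-0.52,0,0,0,-0.23],[-0.4,0.66,-0.52,0,0,0,-0.23]]'; python3 -c "
from h import *
rows((.48,-.165,.24),rot(75))"
```

```text
time: 0.78
ee_pos: [0.3418, -0.3758, 0.2369]
eef_rot: [0.917, 0.398, 0.0, 0.0]
ft_force: [-0.2, -1.4, -0.2]
width: 0.0613
grip_force: 0.0
rows [0.8278, -0.1436, -0.0098] [0.0003, -0.0003, -0.234] mm 252 deg 28.1
```

```bash
python3 -m pendant '[[-0.4,0.2,-0.04,0,0,0,-0.06],[-0.4,0.4,-0.07,0,0,0,-0.12],[-0.4,0.6,-0.1,0,0,0,-0.18],[-0.4,0.8,-0.14,0,0,0,-0.23],[-0.4,0.83,-0.144,-0.01,0,0,-0.234],[-0.4,0.83,-0.144,-0.01,0,0,-0.234]]'; python3 - <<'E'
from h import *
c=shot('wrist','w1'); cv2.imwrite('pics/w1b.png',np.clip(cv2.resize(cv2.imread('pics/w1.png'),(800,600))*1.4,0,255))
E
```

```text
time: 1.52
ee_pos: [0.4791, -0.1705, 0.2395]
eef_rot: [0.796, 0.605, -0.0, 0.0]
ft_force: [0.3, -0.3, -0.7]
width: 0.0608
grip_force: 0.0[ WARN:0@1.539] global loadsave.cpp:1063 imwrite_ Unsupported depth image for selected encoder is fallbacked to CV_8U.
```

View pics/w1b.png

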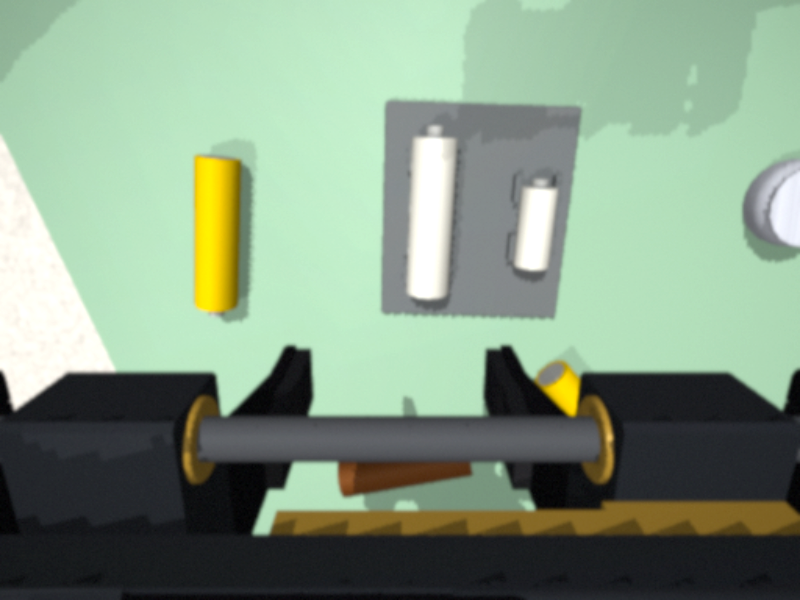

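Wrist view (800-px): cell from nub tip (434,127) to flat end (428,299), between x=410 and 457. The tray runs (387,101)–(556,317). Next, a second wrist viewpoint shifted sideways.

```bash
python3 -m pendant '[[-0.4,0,0.15,0,0,0,0],[-0.4,0,0.27,0,0,0,0],[-0.4,0,0.27,0,0,0,0],[-0.4,0,0.27,0,0,0,0]]'; cat > cell.py <<'E'
from h import *
def blob(f,approx):
    im=load(f)['pixels'].astype(int); m=((im.min(2)>135)&(im.max(2)-im.min(2)<28)).astype(np.uint8)
    n,l,st,_=cv2.connectedComponentsWithStats(m)
    k=l[int(approx[1]),int(approx[0])]; return (l==k),st[k]
E
python3 - <<'E'
from cell import *
shot('wrist','w2')
a,b=load('w1'),load('w2')
p=atz(a,(276,137),.03); q=proj(b,p)[0]; print('expect in w2',q)
def ends(f,ap):
    m,st=blob(f,ap); v,u=np.nonzero(m); c=np.array([u.mean(),v.mean()]); X=np.c_[u,v]-c
    d=np.linalg.svd(X,full_matrices=False)[2][0]; d*=-np.sign(d[1]); s=X@d
    w=np.array([-d[1],d[0]]); t=X@w; print(f,st,c.round(1),d.round(3),s.min().round(1),s.max().round(1),t.min().round(1),t.max().round(1))
    body=(np.abs(s)<35); tm=(t[body].min()+t[body].max())/2
    return c+w*tm+d*s.max(), c+w*tm+d*s.min(), c+w*tm
A=ends('w1',(276,137));B=ends('w2',q)
for k,n in enumerate(('nubside','flat','mid')): print(n,tri((a,A[k]),(b,B[k])),A[k],B[k])
for z in(.024,): 
  for c,E in((a,A),(b,B)): print([atz(c,e,z).round(4).tolist() for e in E])
s=[(.64*434,.64*127),(.64*427.5,.64*299)]; print([atz(a,x,.024).round(4) for x in s])
E
```

```text
time: 2.08
ee_pos: [0.5561, -0.1927, 0.2392]
eef_rot: [0.797, 0.604, -0.0, -0.0]
ft_force: [-0.3, 0.4, -0.0]
width: 0.061
grip_force: 0.0
expect in w2 [203.86743449 136.30962695]
w1 [ 261   81   28  110 2449] [274.5 137.4] [ 0.056 -0.998] -53.0 56.6 -12.3 12.3
w2 [ 190   80   24  111 2378] [201.8 136.3] [-0.01 -1.  ] -53.8 56.3 -11.7 11.6
nubside (array([ 0.52670095, -0.09499214,  0.0327125 ]), [0.0, 0.0]) [277.67048431  80.86867212] [201.17115393  79.98796923]
flat (array([ 0.49000841, -0.20991812,  0.03341394]), [0.2, 0.2]) [271.50382457 190.25390588] [202.30175683 190.04826307]
mid (array([ 0.5087293 , -0.15125117,  0.03300954]), [0.2, 0.2]) [274.48542098 137.36585398] [201.74939879 136.27811257]
[[0.5273, -0.0951, 0.024], [0.4898, -0.2128, 0.024], [0.5088, -0.1529, 0.024]]
[[0.5254, -0.0945, 0.024], [0.4876, -0.2126, 0.024], [0.507, -0.1519, 0.024]]
[array([ 0.5273, -0.0955,  0.024 ]), array([ 0.4918, -0.2148,  0.024 ])]
```

```bash
python3 - <<'E'
from cell import *
a=load('w1'); g=[atz(a,(.64*x,.64*y),.008) for x,y in((387,101),(383,313),(580,107),(555,317))]
h=lambda v:np.degrees(np.arctan2(v[1],v[0]))
print('tray',h(g[0]-g[1]),h(g[2]-g[3]),h(g[0]-g[2])+90,h(g[1]-g[3])+90,np.linalg.norm(g[0]-g[1]),np.linalg.norm(g[0]-g[2]),np.mean(g,0))
rows((.508,-.1525,.10),rot(73))
rows((.508,-.1525,.026),rot(73))
E
```

```text
tray 72.98661134677566 73.33894769316451 252.823473782061 253.07285419140993 0.15925635457128443 0.13702362854936231 [ 0.5431293  -0.16603412  0.008     ]
rows [0.0853, -0.1899, 0.465] [-0.0002, 0.0003, 0.0117] mm 153 deg 1.4
rows [0.0855, -0.1898, 0.7116] [-0.0002, 0.0003, 0.0117] mm 222 deg 1.4
```

```bash
python3 -m pendant '[[-0.4,0.05,-0.1,0.15,0,0,0.0117],[-0.4,0.08,-0.19,0.35,0,0,0.0117],[-0.4,0.083,-0.19,0.5,0,0,0.0117],[-0.4,0.083,-0.19,0.6,0,0,0.0117],[-0.4,0.083,-0.19,0.66,0,0,0.0117],[-0.4,0.083,-0.19,0.712,0,0,0.0117],[-0.4,0.083,-0.19,0.712,0,0,0.0117]]' 50; python3 -m pendant '[[1,0,0,0,0,0,0],[1,0,0,0,0,0,0],[1,0,0,0,0,0,0],[1,0,0,0,0,0,0],[1,0,0,0,0,0,0]]' 50
```

```text
time: 3.0
ee_pos: [0.5086, -0.1523, 0.0256]
eef_rot: [0.803, 0.596, -0.0, -0.0]
ft_force: [0.5, -0.5, -0.0]
width: 0.061
grip_force: 0.0
time: 3.62
ee_pos: [0.509, -0.1522, 0.0262]
eef_rot: [0.803, 0.596, 0.0, 0.0]
ft_force: [-1.1, -0.6, 3.2]
width: 0.0306
grip_force: 50.0
```

```bash
python3 -m pendant '[[1,0,0,-0.05,0,0,0],[1,0,0,-0.15,0,0,0],[1,0,0,-0.35,0,0,0],[1,0,0,-0.55,0,0,0],[1,0,0,-0.7,0,0,0],[1,0,0,-0.7,0,0,0]]'; python3 -c "
from h import *
rows((.42,.06,.24),rot(76))"
```

```text
time: 4.38
ee_pos: [0.5106, -0.1522, 0.2404]
eef_rot: [0.803, 0.596, 0.002, 0.003]
ft_force: [-0.6, -0.1, -2.9]
width: 0.0309
grip_force: 50.0
rows [0.5894, -0.4942, -0.0023] [0.0033, 0.0004, -0.0239] mm 231 deg 2.9
```

```bash
python3 -m pendant '[[1,0.1,-0.08,0,0,0,-0.004],[1,0.25,-0.2,0,0,0,-0.01],[1,0.4,-0.33,0,0,0,-0.02],[1,0.54,-0.45,0,0,0,-0.024],[1,0.59,-0.495,0,0,0,-0.024],[1,0.59,-0.495,0,0,0,-0.024],[1,0.59,-0.495,0,0,0,-0.024]]'; python3 - <<'E'
from h import *
c=shot('wrist','w3'); im=cv2.imread('pics/w3.png')[0:384,:]
cv2.imwrite('pics/w3b.png',np.clip(cv2.resize(im,(800,600),interpolation=cv2.INTER_CUBIC).astype(float)*1.7,0,255).astype(np.uint8))
E
```

```text
time: 5.25
ee_pos: [0.4184, 0.0591, 0.2356]
eef_rot: [0.789, 0.615, -0.0, -0.0]
ft_force: [1.0, -0.9, -0.9]
width: 0.0309
grip_force: 50.0
```

View pics/w3b.png

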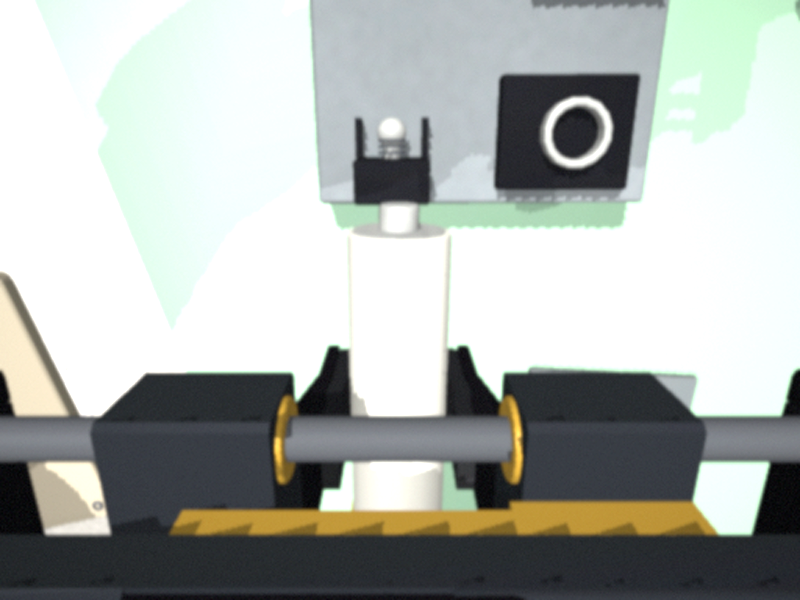

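Wrist view 3 (800-px): spring ball (392,128), housing top edges x=355–430, plinth corners (321,202) and (640,200), pad corners (501,74), (638,74), (497,187) and (626,188). The cell hangs straight along the bay line. Next, a second view further on and sideways.

```bash
python3 -m pendant '[[1,0.12,0.07,0,0,0,0],[1,0.25,0.18,-0.01,0,0,0],[1,0.25,0.25,-0.015,0,0,0],[1,0.25,0.25,-0.015,0,0,0],[1,0.25,0.25,-0.015,0,0,0]]'; python3 - <<'E'
from h import *
c=shot('wrist','w4'); im=cv2.imread('pics/w4.png')[0:240,40:400]
cv2.imwrite('pics/w4b.png',np.clip(cv2.resize(im,(800,533),interpolation=cv2.INTER_CUBIC).astype(float)*1.5,0,255).astype(np.uint8))
E
```

```text
time: 5.92
ee_pos: [0.5089, 0.1142, 0.2399]
eef_rot: [0.788, 0.615, -0.0, -0.0]
ft_force: [-0.5, 0.1, -1.5]
width: 0.0309
grip_force: 50.0
```

View pics/w4b.png

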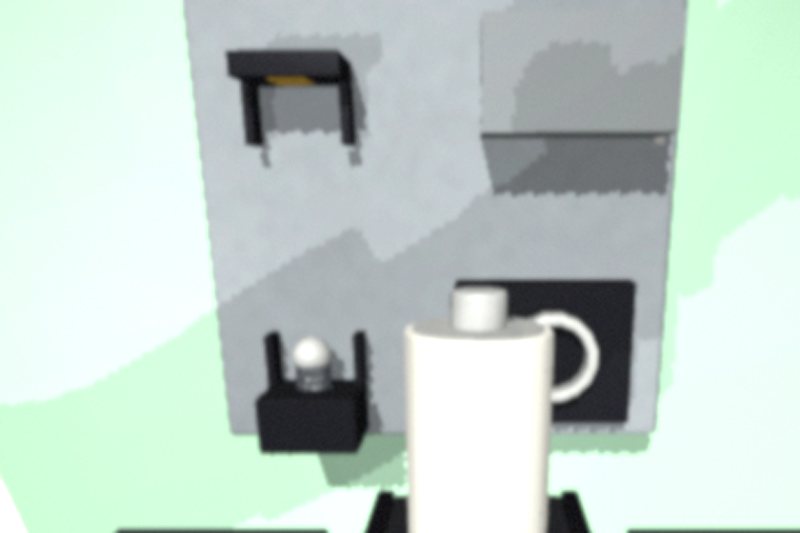

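Wrist view 4 (crop px): ball (312,352), plinth corners (232,433) and (655,433), wall top about x=228–350 at y=50–77, guard −y top edge (481,133)–(675,133) and its bottom edge (495,192)–(667,190), pad corners (635,281) and (628,420).

```bash
python3 - <<'E'
from h import *
from scipy.optimize import least_squares
A,B=load('w3'),load('w4')
a=lambda x,y:(x*.64,y*.64); b=lambda x,y:(40+x/2.2222,y/2.2222)
obs=[(A,a(392,129),(-.06,-.064,.056)),(B,b(312,353),(-.06,-.064,.056)),
(A,a(321,202),(-.11,-.11,.04)),(A,a(640,200),(.11,-.11,.04)),(B,b(232,433),(-.11,-.11,.04)),(B,b(655,433),(.11,-.11,.04)),
(A,a(501,74),(.0075,-.03,.052)),(A,a(638,74),(.0925,-.03,.052)),(A,a(497,187),(.0075,-.1,.052)),(A,a(626,188),(.0925,-.1,.052)),
(B,b(635,281),(.0925,-.03,.052)),(B,b(628,420),(.0925,-.1,.052)),
(B,b(495,192),(.02,.033,.041)),(B,b(667,190),(.1,.033,.041)),(B,b(481,133),(.02,.033,.077)),(B,b(675,133),(.1,.033,.077)),
(A,a(356,158),(-.083,-.079,.078)),(A,a(429,158),(-.037,-.079,.078)),(B,b(260,396),(-.083,-.079,.078)),(B,b(228,50),(-.083,.065,.07))]
def P(p,q): return np.array(q)@R.from_euler('z',p[3]).as_matrix().T+p[:3]
f=lambda p:np.concatenate([proj(c,P(p,q))[0]-uv for c,uv,q in obs])
o=least_squares(f,[.5,.2,0,-.25],loss='soft_l1')
print('demag',o.x.round(4),np.degrees(o.x[3]));
for (c,uv,q),e in zip(obs,f(o.x).reshape(-1,2)): print('A' if c is A else 'B',q,e.round(1))
D=o.x.copy(); np.save('D.npy',D)
for n,q in dict(bay=(-.06,0,.056),sf=(-.06,-.055,.056),wall=(-.06,.055,.056),hinge=(.1,.055,.041),grip=(.035,.055,.067),start=(.055,.055,.06)).items(): print(n,P(o.x,q).round(4))
print('ball',tri(*[(o_[0],o_[1]) for o_ in obs[:2]]), 'corner',tri((A,obs[2][1]),(B,obs[4][1])),tri((A,obs[3][1]),(B,obs[5][1])))
# held cell in tool frame: nub tip and body edges, w4
s=r.read_state();Rt=R.from_quat(s['eef_rot']);
for x in (-.06,0,.06): print('cell pt',(proj(B,s['ee_pos']+Rt.apply([x,0,.002]))[0]-[40,0])*2.2222)
for y in(-.006,.006): print('nub top tip',(proj(B,s['ee_pos']+Rt.apply([.06,y,.002]))[0]-[40,0])*2.2222)
print('shoulder',(proj(B,s['ee_pos']+Rt.apply([.052,0,.002]))[0]-[40,0])*2.2222)
E
```

```text
demag [ 0.5101  0.1864 -0.0048 -0.2436] -13.958703083155552
A (-0.06, -0.064, 0.056) [0.4 1.9]
B (-0.06, -0.064, 0.056) [ 1.6 -0.2]
A (-0.11, -0.11, 0.04) [-0.4  0.2]
A (0.11, -0.11, 0.04) [0.2 1.1]
B (-0.11, -0.11, 0.04) [ 0.1 -0.2]
B (0.11, -0.11, 0.04) [ 0.  -0.4]
A (0.0075, -0.03, 0.052) [0.3 0.1]
A (0.0925, -0.03, 0.052) [ 0.7 -0.1]
A (0.0075, -0.1, 0.052) [-1.1  1.3]
A (0.0925, -0.1, 0.052) [-1.1  0.5]
B (0.0925, -0.03, 0.052) [ 0.5 -0.7]
B (0.0925, -0.1, 0.052) [-0.4  0.4]
B (0.02, 0.033, 0.041) [ -5.8 -24. ]
B (0.1, 0.033, 0.041) [ -5.  -23.2]
B (0.02, 0.033, 0.077) [ 0.8 -0.2]
B (0.1, 0.033, 0.077) [ 0.8 -0.3]
A (-0.083, -0.079, 0.078) [-1.4  0.2]
A (-0.037, -0.079, 0.078) [1.2 0.1]
B (-0.083, -0.079, 0.078) [-1.3 -0.4]
B (-0.083, 0.065, 0.07) [1.2 0.3]
bay [0.4519 0.2008 0.0512]
sf [0.4386 0.1474 0.0512]
wall [0.4652 0.2542 0.0512]
hinge [0.6204 0.2156 0.0362]
grip [0.5574 0.2313 0.0622]
start [0.5768 0.2265 0.0552]
ball (array([0.43674765, 0.1402941 , 0.05876748]), [0.2, 0.2]) corner (array([0.37765776, 0.10647804, 0.03730862]), [0.0, 0.0]) (array([0.58938486, 0.05436713, 0.03806883]), [0.7, 0.7])
cell pt [470.9214919 759.8452358]
cell pt [470.314045   550.61457757]
cell pt [469.5636833 292.1579554]
nub top tip [440.81461771 292.15725128]
nub top tip [498.3134036  292.15865954]
shoulder [469.67377402 330.07790137]
```

```bash
python3 - <<'E'
from h import *
from scipy.optimize import least_squares
A,B=load('w3'),load('w4')
a=lambda x,y:(x*.64,y*.64); b=lambda x,y:(40+x/2.2222,y/2.2222)
Rt=R.from_quat([.7885,.615,0,0]); pA=np.array([.4184,.0591,.2356]);pB=np.array([.5089,.1142,.2399])
dem=[(A,a(392,129),(-.06,-.064,.056)),(B,b(312,353),(-.06,-.064,.056)),
(A,a(321,202),(-.11,-.11,.04)),(A,a(640,200),(.11,-.11,.04)),(B,b(232,433),(-.11,-.11,.04)),(B,b(655,433),(.11,-.11,.04)),
(A,a(501,74),(.0075,-.03,.052)),(A,a(638,74),(.0925,-.03,.052)),(A,a(497,187),(.0075,-.1,.052)),(A,a(626,188),(.0925,-.1,.052)),
(B,b(635,281),(.0925,-.03,.052)),(B,b(628,420),(.0925,-.1,.052)),
(B,b(481,133),(.02,.033,.077)),(B,b(675,133),(.1,.033,.077)),
(A,a(356,158),(-.083,-.079,.078)),(A,a(429,158),(-.037,-.079,.078)),(B,b(260,396),(-.083,-.079,.078)),(B,b(228,50),(-.083,.065,.07))]
cell=[(A,a(399.5,230),pA,(.052,0,.002)),(B,b(478.5,330),pB,(.052,0,.002)),(B,b(480,294),pB,(.06,0,.002)),(A,a(399,207),pA,(.06,0,.002))]
def P(p,q): return np.array([*p[:2],0])+np.array(q)@R.from_euler('z',p[2]).as_matrix().T
def f(p,mode):
    # camera error: translation e (tool axes) or small rotation, common to both views
    e=np.array(p[3:6])
    def pr(c,X,pt):
        if mode=='t': X=X+Rt.apply(e)
        else:
            o=ray(c,(0,0))[0]; X=o+R.from_rotvec(Rt.apply(e)).apply(X-o)
        return proj(c,X)[0]
    res=[pr(c,P(p,q),None)-uv for c,uv,q in dem]+[3*(pr(c,pt+Rt.apply(q),None)-uv) for c,uv,pt,q in cell]
    return np.concatenate(res)
for m in 'tr':
    o=least_squares(f,[.5,.2,-.25,0,0,0],args=(m,),loss='soft_l1')
    print(m,o.x.round(4),'cost',o.cost,'bay',P(o.x,(-.06,0,.056)).round(4)); print(f(o.x,m)[-8:].round(1))
    if m=='t':np.save('D.npy',o.x)
E
```

```text
t [ 0.5083  0.1878 -0.2412 -0.0009  0.0018  0.0051] cost 12.690805849113902 bay [0.45   0.2022 0.056 ]
[-0.7  3.8  1.2  0.3 -0.7 -0.5  0.4 -1.4]
r [ 5.060e-01  1.876e-01 -2.495e-01 -1.090e-02  2.000e-04 -6.500e-03] cost 27.227009670394857 bay [0.4479 0.2024 0.056 ]
[-0.5  4.3  1.4  0.8 -0.9 -1.7  0.1 -2.7]
```

```bash
cat >> h.py <<'E'
D=np.load('D.npy') if __import__('os').path.exists('D.npy') else None
def W(q): return np.array([*D[:2],0])+R.from_euler('z',D[2]).apply(q)   # demag -> world
def bayp(yF,zF,tilt,lat=0):
    "flat-end centre (mm, bay frame, z above floor) and tilt -> TCP pose"
    t=np.radians(tilt);c,s=np.cos(t),np.sin(t)
    y=yF+60*c-2*s; z=zF+60*s+2*c
    return W((-.06+lat/1e3,y/1e3,.04+z/1e3)),rot(90+np.degrees(D[2]),tilt)
E
python3 -c "
from h import *
rows(*bayp(-40,75,25))"
```

```text
rows [0.2815, -0.2608, 0.3267] [0.0002, 0.2086, -0.002] mm 151 deg 25.0
```

```bash
python3 -m pendant '[[1,0.07,-0.06,0.03,0,0.04,0],[1,0.16,-0.15,0.1,0,0.1,0],[1,0.25,-0.23,0.2,0,0.16,0],[1,0.28,-0.26,0.3,0,0.2,0],[1,0.2815,-0.261,0.327,0,0.2086,-0.002],[1,0.2815,-0.261,0.327,0,0.2086,-0.002]]'; python3 - <<'E'
from h import *
c=shot('wrist','w5'); im=cv2.imread('pics/w5.png')[0:300,100:500]
cv2.imwrite('pics/w5b.png',np.clip(cv2.resize(im,(800,600),interpolation=cv2.INTER_CUBIC).astype(float)*1.4,0,255).astype(np.uint8))
rows(*bayp(-40,17,25))
s=r.read_state(); print(s['joint_positions'].round(2))
for n,q in dict(wallTopInL=(-.083,.055,.07),wallTopInR=(-.037,.055,.07),tip=None).items():
    X=W(q) if q else s['ee_pos']+R.from_quat(s['eef_rot']).apply([.06,0,.002])
    print(n,(proj(c,X)[0]-[100,0])*2)
E
```

```text
time: 6.72
ee_pos: [0.454, 0.2153, 0.1427]
eef_rot: [0.768, 0.603, 0.17, -0.133]
ft_force: [-0.5, 0.2, -2.3]
width: 0.0308
grip_force: 50.0
rows [-0.0857, -0.0043, 0.1781] [0.0008, 0.0, 0.0007] mm 59 deg 0.1
[ 0.6   0.08 -0.9   2.07 -0.42  0.84 -0.28]
wallTopInL [242.44186207 376.32840563]
wallTopInR [364.28744462 376.41675874]
tip [305.24879991 260.99049956]
```

View pics/w5b.png

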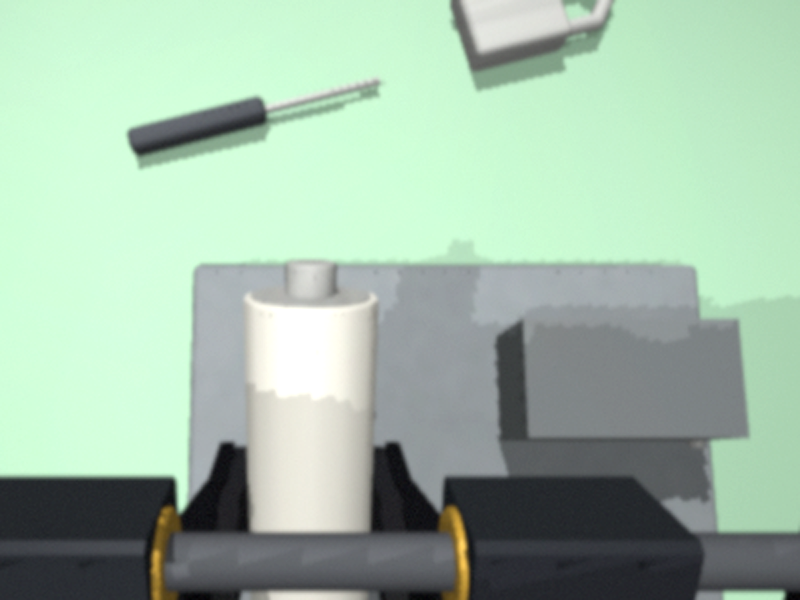

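The nub is centred at x=311 px. The bay line, interpolated from the plinth corners (195,266) and (695,266), gives x≈308.6, so the cell is 1.3 mm off sideways. That matches the correction row. Lowering the cell.

```bash
python3 -m pendant '[[1,-0.02,-0.0043,0.04,0,0,0],[1,-0.043,-0.0043,0.09,0,0,0],[1,-0.065,-0.0043,0.135,0,0,0],[1,-0.08,-0.0043,0.166,0,0,0],[1,-0.0857,-0.0043,0.178,0,0,0],[1,-0.0857,-0.0043,0.178,0,0,0]]'; python3 -c "
from h import *
for y in (-52,-60,-68): rows(*bayp(y,16,25))"
```

```text
time: 7.52
ee_pos: [0.4523, 0.2156, 0.0831]
eef_rot: [0.768, 0.603, 0.171, -0.133]
ft_force: [0.4, 0.4, -1.4]
width: 0.0306
grip_force: 50.0
rows [-0.0364, 0.0032, -0.0171] [0.0002, -0.0003, 0.0006] mm 12 deg 0.1
rows [-0.0606, 0.0032, -0.0284] [0.0002, -0.0003, 0.0006] mm 20 deg 0.1
rows [-0.0847, 0.0032, -0.0397] [0.0002, -0.0003, 0.0006] mm 28 deg 0.1
```

```bash
python3 -m pendant '[[1,-0.018,0.003,-0.0085,0,0,0],[1,-0.0364,0.003,-0.017,0,0,0],[1,-0.048,0.003,-0.0225,0,0,0],[1,-0.0606,0.003,-0.0284,0,0,0],[1,-0.0606,0.003,-0.0284,0,0,0],[1,-0.0606,0.003,-0.0284,0,0,0]]'; python3 -c "
from h import *
s=r.read_state()
for y in (-60,-64,-68): rows(*bayp(y,16,25))
print(s['ft_force'])"
```

```text
time: 8.28
ee_pos: [0.4487, 0.1963, 0.0835]
eef_rot: [0.768, 0.603, 0.171, -0.133]
ft_force: [1.7, 3.9, -1.0]
width: 0.0309
grip_force: 50.0
rows [-0.0019, -0.0004, 0.0004] [0.0005, -0.0006, 0.0008] mm 1 deg 0.1
rows [-0.0139, -0.0004, -0.0053] [0.0005, -0.0006, 0.0008] mm 4 deg 0.1
rows [-0.026, -0.0004, -0.0109] [0.0005, -0.0006, 0.0008] mm 8 deg 0.1
[ 1.69990517  3.85536946 -1.01149061]
```

```bash
python3 -m pendant '[[1,-0.014,0,-0.0053,0,0,0],[1,-0.026,0,-0.011,0,0,0],[1,-0.026,0,-0.011,0,0,0],[1,-0.026,0,-0.011,0,0,0]]'; python3 -c "
from h import *
import time
s=r.read_state(); print(s['ft_force'])
for y in (-68,-71): rows(*bayp(y,16,25))
c=shot('wrist','w6');print(r.read_state()['ft_force'])
c=shot('wrist','w6');print(r.read_state()['ft_force'])
c=shot('scene','s6');print(r.read_state()['ft_force'])"
```

```text
time: 8.78
ee_pos: [0.4469, 0.1891, 0.0837]
eef_rot: [0.768, 0.603, 0.172, -0.134]
ft_force: [2.4, 9.3, 0.4]
width: 0.0307
grip_force: 50.0
[2.36133352 9.25241306 0.36204053]
rows [-0.0038, -0.0003, 0.0001] [0.0005, -0.0012, 0.0011] mm 1 deg 0.2
rows [-0.0129, -0.0004, -0.0041] [0.0005, -0.0012, 0.0011] mm 4 deg 0.2
[ 2.78405002  9.58915269 -0.23652871]
[1.92479245 9.70605215 0.37988577]
[2.11093322 8.29754397 0.51294897]
```

```bash
python3 -m pendant '[[1,-0.014,0,-0.0045,0,0.001,0],[1,-0.014,0,-0.0045,0,0.001,0],[1,-0.014,0,-0.0045,0,0.001,0]]'; python3 -c "
from h import *
s=r.read_state(); print(s['ft_force'])
for y,z,t in ((-71,16,25),(-71.2,16.2,20),(-71.4,16.5,15),(-71.6,16.8,10),(-71.8,16.9,5),(-72,16.7,0)): rows(*bayp(y,z,t))
"
```

```text
time: 9.3
ee_pos: [0.446, 0.1854, 0.0834]
eef_rot: [0.767, 0.603, 0.173, -0.134]
ft_force: [2.5, 10.7, 1.6]
width: 0.0308
grip_force: 50.0
[ 2.52709165 10.68712099  1.6395587 ]
rows [-0.0011, -0.0004, 0.0005] [0.0005, -0.0025, 0.0014] mm 0 deg 0.4
rows [-0.0017, -0.0004, 0.017] [0.0006, -0.0442, 0.0014] mm 5 deg 5.3
rows [-0.0037, -0.0004, 0.0332] [0.0006, -0.0859, 0.0013] mm 10 deg 10.3
rows [-0.0072, -0.0005, 0.0492] [0.0007, -0.1275, 0.0013] mm 15 deg 15.3
rows [-0.0124, -0.0005, 0.0654] [0.0008, -0.1692, 0.0013] mm 20 deg 20.3
rows [-0.0195, -0.0005, 0.082] [0.0008, -0.2109, 0.0012] mm 25 deg 25.3
```

```bash
python3 -m pendant '[[1,-0.002,0,0.009,0,-0.022,0],[1,-0.003,0,0.017,0,-0.044,0],[1,-0.0037,0,0.025,0,-0.065,0],[1,-0.0045,0,0.033,0,-0.086,0],[1,-0.0065,0,0.041,0,-0.107,0],[1,-0.008,0,0.049,0,-0.1275,0],[1,-0.008,0,0.049,0,-0.1275,0]]'; python3 -c "
from h import *
s=r.read_state(); print(s['ft_force'])
for y,z,t in ((-71.8,16.9,5),(-72,16.7,0)): rows(*bayp(y,z,t))
c=shot('wrist','w7'); im=cv2.imread('pics/w7.png')[60:360,100:500]
cv2.imwrite('pics/w7b.png',np.clip(cv2.resize(im,(800,600),interpolation=cv2.INTER_CUBIC).astype(float)*1.6,0,255).astype(np.uint8))
"
```

```text
time: 10.18
ee_pos: [0.4472, 0.1907, 0.069]
eef_rot: [0.783, 0.616, 0.07, -0.053]
ft_force: [3.0, 11.4, -0.9]
width: 0.0311
grip_force: 50.0
[ 3.00213376 11.43986174 -0.88412387]
rows [-0.0041, 0.0001, 0.0156] [0.0012, -0.0422, 0.002] mm 5 deg 5.1
rows [-0.0066, 0.0, 0.0335] [0.0013, -0.0839, 0.0019] mm 10 deg 10.1
```

View pics/w7b.png

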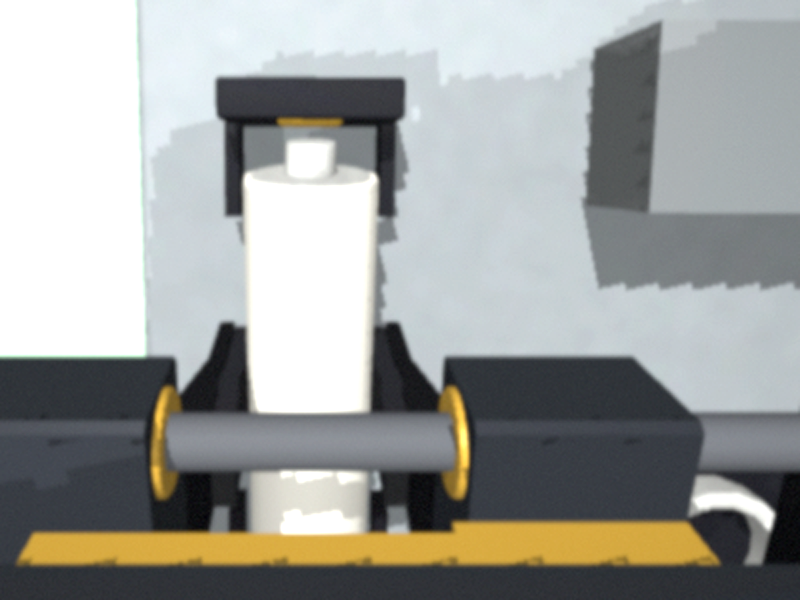

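The nub (311,155) sits centred before the wall (218–405) and between the cheeks, with a gap to the wall at y≈122. Now tipping it level.

```bash
python3 -m pendant '[[1,-0.002,0,0.008,0,-0.021,0.001],[1,-0.004,0,0.0156,0,-0.042,0.002],[1,-0.005,0,0.025,0,-0.063,0.002],[1,-0.0066,0,0.0335,0,-0.084,0.002],[1,-0.0066,0,0.035,0,-0.085,0.002],[1,-0.0066,0,0.035,0,-0.085,0.002]]'; python3 -c "
from h import *
s=r.read_state(); print(s['ft_force'],s['ee_pos'])
rows(*bayp(-65,16.5,0))
"
```

```text
time: 10.98
ee_pos: [0.4475, 0.1906, 0.0582]
eef_rot: [0.787, 0.617, 0.001, 0.001]
ft_force: [3.2, 11.7, -1.4]
width: 0.0311
grip_force: 50.0
[ 3.16990136 11.71013772 -1.39414938] [0.44745161 0.1906189  0.05821704]
rows [0.0228, -0.0009, -0.001] [0.0013, 0.0002, -0.0005] mm 7 deg 0.2
```

```bash
python3 -m pendant '[[1,0.007,0,0.0,0,0,0],[1,0.0125,0,0.0,0,0,0],[1,0.0125,0,0.0,0,0,0],[1,0.0125,0,0,0,0,0]]' 15; python3 -m pendant '[[0.0,0.0,0,0,0,0,0],[-0.2,0,0,0,0,0,0],[-0.2,0,0,0,0,0,0],[-0.2,0,0,0,0,0,0],[-0.2,0,0,0,0,0,0]]' ; python3 -m pendant '[[-0.2,0.0,0,-0.1,0,0,0],[-0.2,0,0,-0.25,0,0,0],[-0.2,0,0,-0.42,0,0,0],[-0.2,-0.1,0,-0.55,0,0,0],[-0.2,-0.2,0,-0.58,0,0,0],[-0.2,-0.25,0,-0.58,0,0,0],[-0.2,-0.25,0,-0.58,0,0,0]]'; python3 - <<'E'
from h import *
a=shot('wrist','w8');b=shot('scene','s8')
i1=cv2.resize(cv2.imread('pics/w8.png')[0:270,50:410],(520,390)); i2=cv2.resize(cv2.imread('pics/s8.png')[165:260,280:400],(480,380)) 
im=np.zeros((390,800,3),np.uint8); im[:,:480]=i1[:,20:500]; im[:380,480:]=i2[:,:320]
cv2.imwrite('pics/m8.png',np.clip(im*1.4,0,255).astype(np.uint8))
E
```

```text
time: 11.48
ee_pos: [0.4481, 0.1933, 0.0582]
eef_rot: [0.788, 0.616, 0.0, 0.001]
ft_force: [-0.1, 8.8, 2.2]
width: 0.0317
grip_force: 15.0
time: 12.1
ee_pos: [0.4472, 0.1906, 0.0572]
eef_rot: [0.788, 0.616, -0.002, 0.002]
ft_force: [-0.4, 0.1, 0.2]
width: 0.0519
grip_force: 0.0
time: 12.98
ee_pos: [0.4292, 0.1181, 0.2318]
eef_rot: [0.789, 0.615, -0.002, 0.003]
ft_force: [0.6, 0.4, 0.2]
width: 0.0524
grip_force: 0.0
```

View pics/m8.png

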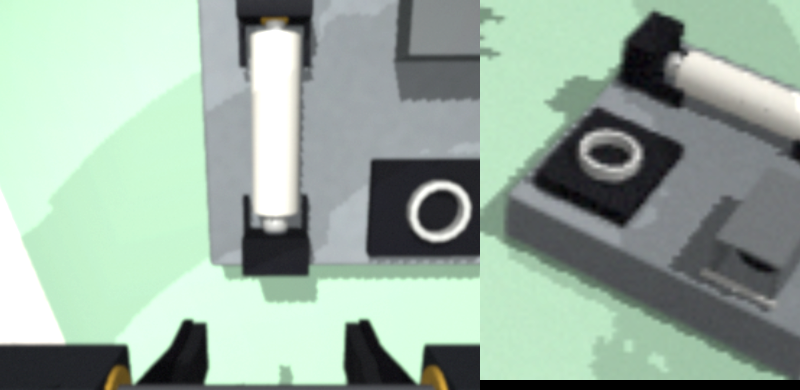

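The cell lies level between wall and housing, with the ball pressed at about (275,227) and the ring untouched on its pad. Planning the guard.

```bash
python3 - <<'E'
from h import *
s=r.read_state(); print(s['joint_positions'].round(2))
# numeric check of the seated cell in w8: white blob ends, and the plinth corners seen earlier
from cell import blob
G=W((.035,.055,.067)); print('grip',G)
for h in (-13.8,166.2):
    rows((G[0],G[1],.19),rot(h))
E
```

```text
[ 0.37 -0.03 -0.73  1.88 -0.02  1.29 -0.59]
grip [0.55542318 0.23289139 0.067     ]
rows [0.469, 0.3172, 0.1359] [0.0025, 0.0021, 0.7484] mm 175 deg 89.8
rows [0.469, 0.3172, 0.1359] [-0.0021, 0.0025, -0.7516] mm 175 deg 90.2
```

```bash
python3 -m pendant '[[-0.8,0.05,0.04,0,0,0,-0.08],[-0.8,0.12,0.08,0,0,0,-0.165],[-0.8,0.2,0.13,0,0,0,-0.25],[-0.8,0.27,0.18,0,0,0,-0.335],[-0.8,0.35,0.23,0,0,0,-0.42],[-0.8,0.41,0.28,0,0,0,-0.505],[-0.8,0.469,0.317,0,0,0,-0.59],[-0.8,0.469,0.317,0,0,0,-0.6]]' 8; python3 - <<'E'
from h import *
s=r.read_state(); print(s['joint_positions'].round(2))
G=W((.035,.055,.067))
rows((G[0],G[1],.15),rot(166.2));rows((G[0],G[1],.062),rot(166.2))
E
```

```text
time: 14.08
ee_pos: [0.5553, 0.2345, 0.2299]
eef_rot: [0.275, 0.962, -0.002, -0.001]
ft_force: [-0.5, -0.6, 0.0]
width: 0.0784
grip_force: 0.0
[ 0.19  0.42 -0.87  1.49  0.32  1.38  0.32]
rows [-0.0031, -0.003, 0.2664] [-0.0023, -0.0005, -0.1506] mm 80 deg 18.1
rows [-0.0032, -0.0016, 0.5597] [-0.0023, -0.0005, -0.1506] mm 168 deg 18.1
```

```bash
python3 -m pendant '[[-0.8,-0.003,0,0.1,0,0,-0.075],[-0.8,-0.003,-0.003,0.2,0,0,-0.15],[-0.8,-0.003,-0.003,0.3,0,0,-0.1506],[-0.8,-0.003,-0.003,0.41,0,0,-0.1506],[-0.8,-0.003,-0.002,0.5,0,0,-0.1506],[-0.8,-0.003,-0.002,0.56,0,0,-0.1506],[-0.8,-0.003,-0.002,0.56,0,0,-0.1506]]'; python3 -m pendant '[[0.3,0,0,0,0,0,0],[0.3,0,0,0,0,0,0],[0.3,0,0,0,0,0,0],[0.3,0,0,0,0,0,0]]' 8; python3 -m pendant '[[0.3,0,0,0,0,0,0],[0.3,0,0,0,0,0,0]]' 8; python3 - <<'E'
from h import *
s=r.read_state(); H=W((.1,.055,.041)); g=s['ee_pos']+[0,0,.005]; v=R.from_euler('z',-D[2]).apply(g-H); print('rel hinge',v, s['ft_force'])
a0=np.arctan2(.026,.065);
R0=R.from_quat(s['eef_rot'])
th0=np.arctan2(v[2],-v[0]);rad=np.hypot(v[0],v[2])
for a in (.2,.4,.6,.8,1.0,1.2,1.35,1.45):
    q=H+R.from_euler('z',D[2]).apply([-rad*np.cos(th0+a),v[1],rad*np.sin(th0+a)])
    print(a,(R0.inv().apply(q-g)/.3).round(3))
E
```

```text
time: 14.95
ee_pos: [0.555, 0.2302, 0.062]
eef_rot: [0.122, 0.993, -0.003, -0.001]
ft_force: [-0.1, -0.6, 0.6]
width: 0.0783
grip_force: 0.0
time: 15.45
ee_pos: [0.556, 0.231, 0.0632]
eef_rot: [0.121, 0.993, -0.003, 0.0]
ft_force: [4.1, 13.8, -1.8]
width: 0.0464
grip_force: 8.0
time: 15.7
ee_pos: [0.5564, 0.2323, 0.0636]
eef_rot: [0.121, 0.993, -0.001, 0.001]
ft_force: [1.8, 5.2, 0.2]
width: 0.0442
grip_force: 8.0
rel hinge [-0.06390867 -0.00035848  0.02757025] [1.76612089 5.2454113  0.21396103]
0.2 [-0.023 -0.    -0.04 ]
0.4 [-0.053 -0.    -0.076]
0.6 [-0.089 -0.    -0.104]
0.8 [-0.131 -0.    -0.125]
1.0 [-0.176 -0.    -0.137]
1.2 [-0.222 -0.    -0.14 ]
1.35 [-0.256 -0.    -0.136]
1.45 [-0.279  0.    -0.13 ]
```

```bash
python3 -m pendant '[[0.3,0,0.004,0,0,0,0],[0.3,-0.023,0.005,-0.04,0,0,0],[0.3,-0.053,0.005,-0.076,0,0,0],[0.3,-0.089,0.005,-0.104,0,0,0],[0.3,-0.089,0.005,-0.104,0,0,0]]'; python3 -c "
from h import *
s=r.read_state();print(s['ft_force'],s['torque'],s['width'])"
```

```text
time: 16.32
ee_pos: [0.5836, 0.2257, 0.0958]
eef_rot: [0.122, 0.993, -0.003, 0.001]
ft_force: [-2.6, 2.4, 6.0]
width: 0.0436
grip_force: 8.0
[-2.56881183  2.40529526  6.00246076] [ 0.71476955  0.28875247 -0.00825328] 0.04359135923054683
```

```bash
python3 -m pendant '[[0.3,-0.042,0.003,-0.021,0,0,0],[0.3,-0.087,0.003,-0.033,0,0,0],[0.3,-0.133,0.003,-0.036,0,0,0],[0.3,-0.167,0.003,-0.032,0,0,0],[0.3,-0.19,0.003,-0.026,0,0,0],[0.3,-0.19,0.003,-0.026,0,0,0]]'; python3 - <<'E'
from h import *
s=r.read_state();print(s['ft_force'],s['width'])
H=W((.1,.055,.041)); v=R.from_euler('z',-D[2]).apply(s['ee_pos']+[0,0,.005]-H); print(v, 'angle',np.arctan2(v[2],-v[0])-np.arctan2(.026,.065))
E
```

```text
time: 17.08
ee_pos: [0.6383, 0.2122, 0.1015]
eef_rot: [0.122, 0.993, -0.003, 0.0]
ft_force: [1.0, -2.2, 0.8]
width: 0.0445
grip_force: 8.0
[ 0.99142724 -2.2153015   0.8446533 ] 0.044490580839367425
[ 0.02044764 -0.00024836  0.06548062] angle 1.4929653371868772
```

```bash
python3 -m pendant '[[0,0,0,0,0,0,0],[-0.7,0,0,0,0,0,0],[-0.8,0,0,0,0,0,0],[-0.8,0,0,0,0,0,0],[-0.8,0,0,-0.1,0,0,0],[-0.8,0,0,-0.25,0,0,0],[-0.8,0,0,-0.4,0,0,0],[-0.8,0,0,-0.4,0,0,0]]'; python3 - <<'E'
from h import *
shot('wrist','w9');t=shot('top','t9');s=shot('scene','s9')
S=W((.055,.055,.055)); H=W((.1,.055,.041))
def patch(f,X,n=3):
    c=load(f);u=proj(c,X)[0].round().astype(int); p=c['pixels'][u[1]-n:u[1]+n+1,u[0]-n:u[0]+n+1].astype(int); return u.tolist(),p.mean((0,1)).round().tolist()
for f in('top0','t9','scene0','s9','w9'): print(f,'btn',patch(f,S,1) )
# expected top-plate of the hood at 1.9 rad vs 0: centre of top plate
for a in(0,1.9):
    X=H+R.from_euler('z',D[2]).apply(R.from_euler('y',a).apply([-.04,0,.036])); print(a,[(f,patch(f,X,2)) for f in('top0','t9','scene0','s9')])
# steel button blob in the top picture
for f in('top0','t9'):
    c=load(f);u=proj(c,S)[0].round().astype(int);print(f,c['pixels'][u[1]-9:u[1]+10:2,u[0]-12:u[0]+13:2].mean(2).round().astype(int))
G=S; rows((S[0],S[1],.12),rot(166.2))
print(r.read_state()['joint_positions'].round(2))
E
```

```text
time: 18.08
ee_pos: [0.6389, 0.2149, 0.2261]
eef_rot: [0.121, 0.993, -0.002, 0.003]
ft_force: [0.0, -0.8, -1.1]
width: 0.0782
grip_force: 0.0
top0 btn ([164, 186], [73.0, 75.0, 73.0])
t9 btn ([164, 186], [119.0, 114.0, 100.0])
scene0 btn ([353, 223], [91.0, 93.0, 95.0])
s9 btn ([353, 223], [162.0, 163.0, 160.0])
w9 btn ([253, 100], [174.0, 175.0, 172.0])
0 [('top0', ([163, 183], [73.0, 75.0, 73.0])), ('t9', ([163, 183], [119.0, 114.0, 99.0])), ('scene0', ([353, 218], [91.0, 94.0, 95.0])), ('s9', ([353, 218], [134.0, 137.0, 137.0]))]
1.9 [('top0', ([173, 153], [103.0, 121.0, 102.0])), ('t9', ([173, 153], [88.0, 84.0, 73.0])), ('scene0', ([338, 242], [52.0, 54.0, 55.0])), ('s9', ([338, 242], [48.0, 50.0, 51.0]))]
top0 [[82 82 78 77 74 76 71 70 75 75 77 49 41]
 [82 84 79 74 70 67 73 76 71 73 73 31 30]
 [78 83 77 72 72 70 73 72 73 76 68 34 39]
 [88 78 72 70 71 71 72 68 72 78 54 33 51]
 [79 77 74 71 75 71 74 75 70 74 37 41 51]
 [88 69 74 75 71 77 77 75 77 67 34 40 53]
 [84 77 74 75 80 72 77 69 74 53 39 52 56]
 [76 75 73 75 78 73 73 74 71 45 17 55 54]
 [79 75 76 73 73 77 70 77 77 38 37 54 51]
 [73 73 73 76 77 75 73 71 71 37 43 56 52]]
t9 [[114 118 112 112 107 110 104 106 106 105 102  99 100]
 [115 117 111 116 113 107 102 110 101 106 100  99  98]
 [117 117 119 116 111 107 112 105 107 103 103  96 100]
 [114 116 116 117 115 110 112 103 107 107 102 101  98]
 [116 116 118 114 116 113 108 109 109 108 104 107 105]
 [114 116 113 118 114 113 113 115 108 108 110 109 101]
 [116 114 115 120 114 116 114 110 113 110 109 105 109]
 [117 118 114 119 121 118 111 113 110 110 108 107 102]
 [120 118 120 117 118 112 116 115 114 110 110 111 108]
 [117 114 115 117 120 116 115 114 115 115 112 116 107]]
rows [0.2141, -0.0002, 0.3363] [-0.0033, -0.0002, -0.0011] mm 120 deg 0.4
[ 0.16  0.58 -0.85  1.3   0.43  1.45  0.67]
```

```bash
python3 - <<'E'
from h import *
for f,u in(('s9',(353,223)),('w9',(253,100))):
    g=load(f)['pixels'].astype(int).mean(2); x,y=u
    w=14 if f=='s9' else 48; st=2 if f=='s9' else 6
    print(f,u); print(g[y-w:y+w+1:st,x-w:x+w+1:st].round().astype(int))
E
```

```text
s9 (353, 223)
[[118 119 119 120 118 117 117 115 116 116 115 117 116 118 104]
 [119 119 119 117 116 118 120 119 118 117 116 117 119 119 108]
 [120 118 119 118 120 121 119 117 118 117 117 119 119 120 119]
 [119 121 118 120 116 118 117 116 117 118 119 119 119 119 119]
 [120 119 120 119 118 119 117 119 119 117 119 121 120 118 118]
 [119 116 119 119  86  83 158 160 151 120 120 120 118 120 119]
 [ 58 104 119  53  18 150 163 161 161 138 118 118 118 117 119]
 [ 93  91  90  73  30 109 162 161 164 164  35 119 118 118 119]
 [ 91  91  92 103 103  98  87 118 133  99  24 111 120 119 118]
 [ 91  91  92 101 103 106 102  97  75  36  27 113 123 122 119]
 [ 89  94  91  90 100 103 102  53  22  25  36 119 121 121 120]
 [ 90  91  92  91  99 102  84  44  14  12  96 119 120 121 121]
 [ 91  91  90  89  92 107  75  81  97 104 116 120 120 118 120]
 [ 76  98  92  91  96  80  73 101 108 122 121 121 120 119 120]
 [ 47  47  76 110  84  75  75 114 122 123 120 122 121 122 121]]
w9 (253, 100)
[[123 122 124 124 122 123 123 124 124 124 123 125 127 128 128 127 125]
 [125 124 125 124 123 122 123 125 124 125 125 124 125 1
[... 381 characters left out ...]
124 124  85  27 102 180 181 184  35  47 127 129 127 129 128]
 [126 126 126 120  80  20 164 171 174 176 113  33 126 128 126 127 128]
 [126 124 123 125  81  19 156 170 172 173  88  35 126 128 128 129 130]
 [127 124 124 126  84  31  39 158 162 140  26  91 126 127 127 128 128]
 [127 126 127 125 121  84  34  25  24  25  71 115 128 128 129 128 128]
 [126 126 126 126 124 125 111  97  98 111 120 128 132 128 129 128 129]
 [120 124 126 127 126 125 127 126 127 127 128 129 129 130 129 129 128]
 [111 121 127 126 127 125 124 127 126 129 127 127 127 130 129 130 128]
 [112 112 126 124 126 124 126 128 127 126 128 128 128 128 127 128 129]
 [111 112 112 124 161 172 177 177 175 176 176 139 135 127 128 128 129]]
```

The brightness arrays show the steel button clear of the cover: wrist centre about (252,101), scene about (354,222).

```bash
python3 - <<'E'
from h import *
a,b=load('w9'),load('s9')
def cen(c,u,w,th):
    g=c['pixels'].astype(float).mean(2);x,y=u;m=(g[y-w:y+w+1,x-w:x+w+1]>th).astype(np.uint8)
    n,l,st,ce=cv2.connectedComponentsWithStats(m);k=1+np.argmax(st[1:,4]);return ce[k]+[x-w,y-w],st[k]
A,B=cen(a,(253,100),24,140),cen(b,(353,222),9,140);print(A,B,tri((a,A[0]),(b,B[0])),W((.055,.055,.055)))
p=W((.055,.055,.06)); rows((p[0],p[1],.115),rot(166.2)); rows((p[0],p[1],.085),rot(166.2))
E
```

```text
(array([252.03543307, 101.41141732]), array([ 11,  13,  25,  26, 508], dtype=int32)) (array([353.04444444, 221.51111111]), array([ 5,  6,  9,  6, 45], dtype=int32)) (array([0.57517512, 0.22756364, 0.06175392]), [0.3, 0.3]) [0.57484441 0.22811478 0.055     ]
rows [0.2141, -0.0001, 0.353] [-0.0033, -0.0002, -0.0011] mm 124 deg 0.4
rows [0.214, 0.0006, 0.453] [-0.0033, -0.0002, -0.0011] mm 150 deg 0.4
```

```bash
python3 -m pendant '[[1,0.1,0,0,0,0,0],[1,0.19,0,0,0,0,0],[1,0.214,0,0.1,0,0,0],[1,0.214,0,0.25,0,0,0],[1,0.214,0,0.38,0,0,0],[1,0.214,0,0.453,0,0,0],[1,0.214,0,0.453,0,0,0]]' 20; python3 -c "
from h import *
p=W((.055,.055,.06)); rows((p[0],p[1],.075),rot(166.2));print(r.read_state()['ft_force'])"
```

```text
time: 19.1
ee_pos: [0.5744, 0.2278, 0.0843]
eef_rot: [0.121, 0.993, -0.004, -0.002]
ft_force: [0.3, 1.2, 1.3]
width: 0.0163
grip_force: 0.0
rows [-0.0014, 0.0016, 0.0311] [-0.0037, -0.0011, -0.0011] mm 9 deg 0.5
[0.25752365 1.16960042 1.26390955]
```

```bash
python3 -m pendant '[[1,0,0,0.01,0,0,0],[1,0,0,0.02,0,0,0],[1,0,0,0.03,0,0,0],[1,0,0,0.03,0,0,0]]' 20;  python3 -m pendant '[[1,0,0,0.007,0,0,0],[1,0,0,0.014,0,0,0],[1,0,0,0.014,0,0,0],[1,0,0,0.014,0,0,0]]' 20
```

```text
time: 19.6
ee_pos: [0.5753, 0.2281, 0.077]
eef_rot: [0.121, 0.993, -0.003, -0.0]
ft_force: [0.5, 0.1, -0.3]
width: 0.0008
grip_force: 0.0
time: 20.1
ee_pos: [0.5754, 0.2283, 0.073]
eef_rot: [0.121, 0.993, -0.003, 0.0]
ft_force: [0.2, -0.5, 3.6]
width: 0.0001
grip_force: 1.7
```

```bash
python3 -m pendant '[[1,0,0,0.005,0,0,0],[1,0,0,0.01,0,0,0],[1,0,0,0.01,0,0,0]]';  python3 -m pendant '[[1,0,0,0.004,0,0,0],[1,0,0,0.008,0,0,0],[1,0,0,0.008,0,0,0]]'
```

```text
time: 20.48
ee_pos: [0.5755, 0.2283, 0.0705]
eef_rot: [0.121, 0.993, -0.003, 0.0]
ft_force: [-1.8, -1.0, 10.1]
width: 0.0004
grip_force: 5.2
time: 20.85
ee_pos: [0.5756, 0.2283, 0.07]
eef_rot: [0.121, 0.993, -0.003, 0.001]
ft_force: [-9.8, -6.0, 29.7]
width: -0.0001
grip_force: 14.7
```

The button is on its stop: force rose from 10 to 30 N with almost no further travel. Retreating and checking.

```bash
python3 -m pendant '[[1,0,0,-0.03,0,0,0],[1,0,0,-0.15,0,0,0],[1,0,0,-0.3,0,0,0],[1,0.1,0,-0.5,0,0,0],[1,0.25,-0.1,-0.6,0,0,0],[1,0.4,-0.3,-0.6,0,0,0],[1,0.4,-0.3,-0.6,0,0,0]]'; python3 - <<'E'
from h import *
s=shot('scene','s10');t=shot('top','t10')
b0=load('s9'); d=np.abs(s['pixels'].astype(int)-b0['pixels'].astype(int)).mean(2)
for f in('s9','s10'):
    g=load(f)['pixels'].astype(int).mean(2); print(f,g[209:238:3,339:368:3].round().astype(int).tolist())
# cell ends in scene and top: bright white blob along the bay
def blob(c,X,th):
    u=proj(c,X)[0].round().astype(int); im=c['pixels'].astype(int); m=((im.min(2)>th)).astype(np.uint8); n,l,st,ce=cv2.connectedComponentsWithStats(m,connectivity=4); k=l[u[1],u[0]]
    if not k: return 'dark',im[u[1],u[0]].tolist()
    v,x=np.nonzero(l==k); P=np.c_[x,v]; e=P-P.mean(0); ax=np.linalg.svd(e,full_matrices=False)[2][0]; pr=e@ax
    return st[k].tolist(),[(P[i].tolist()) for i in (pr.argmin(),pr.argmax())]
for c in(s,t,load('s8')): print(blob(c,W((-.06,-.005,.068)),125))
for y in(-.065,.047): print('expected ends',[proj(c,W((-.06,y,.066)))[0].round(1).tolist() for c in(s,t)])
print(r.read_state()['ft_force'])
E
```

```text
time: 21.72
ee_pos: [0.4353, 0.1683, 0.2473]
eef_rot: [0.123, 0.992, -0.005, 0.0]
ft_force: [1.0, 0.1, 0.1]
width: 0.0003
grip_force: 0.0
s9 [[118, 119, 120, 118, 117, 117, 116, 119, 116, 107], [120, 119, 118, 118, 119, 118, 117, 117, 118, 117], [119, 120, 120, 119, 117, 116, 118, 119, 119, 119], [120, 120, 118, 118, 126, 125, 119, 117, 122, 119], [58, 116, 53, 94, 163, 163, 138, 120, 118, 120], [94, 90, 103, 82, 135, 161, 147, 66, 119, 117], [91, 93, 101, 103, 102, 103, 36, 86, 123, 119], [91, 90, 92, 101, 93, 25, 22, 111, 119, 121], [91, 91, 89, 98, 75, 80, 104, 119, 120, 119], [47, 89, 93, 84, 73, 123, 121, 121, 119, 121]]
s10 [[98, 98, 99, 99, 97, 96, 96, 99, 110, 99], [97, 97, 95, 97, 97, 96, 97, 94, 97, 110], [99, 99, 99, 97, 97, 96, 98, 98, 98, 112], [99, 98, 98, 96, 104, 101, 98, 99, 100, 98], [99, 98, 40, 78, 133, 134, 116, 101, 97, 98], [98, 96, 97, 74, 114, 133, 135, 55, 97, 98], [97, 97, 97, 89, 84, 97, 35, 69, 100, 98], [98, 99, 97, 99, 83, 23, 12, 94, 100, 99], [98, 97, 97, 108, 67, 75, 99, 99, 98, 98], [46, 92, 100, 85, 71, 100, 101, 100, 97, 98]]
([328, 178, 42, 21, 302], [[328, 179], [369, 193]])
('dark', [15, 11, 14])
([328, 178, 42, 21, 291], [[328, 180], [369, 193]])
expected ends [[331.4, 179.4], [195.3, 238.5]]
expected ends [[368.2, 194.8], [153.7, 228.2]]
[ 0.95395961  0.7950371  -0.69419739]
```

```bash
python3 -c "
from bench import r
print(r.close_job())"
```

```text
the job is handed in; nothing more can be done
None
```

The cell is seated level in the bay, the guard cover stays open by itself, and the start button was pressed to its stop; I handed the job in at about 22 s of robot time, and the judge's result was not returned.

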